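# Seat threaded studs on their pitch gauges

## Task

Two steel studs of the same size lie on the workshop cart, one with a coarse thread and one with a fine thread. Lay each stud lengthwise in the V notches of the blue gauge plate whose teeth have the same pitch, fully down with a threaded end in each notch and the square middle in the gap, and let go; lower them in, do not drop them.

Things in the scene. Friction and masses are not known exactly. Their poses are not given: they have to be found in the camera images.
- stud_coarse_center (a point): Loose steel stud lying on the cart, 136 long (mm): square middle 28 x 28, 36 long (grip its two upright flats), a round thread 24 across and 50 long at each end, COARSE: 8 pitch, 6 broad ridges, dark grooves. 0.5 kg. Point: its centre, 14 above the cart at the start. x along the stud (ends alike), z up at the start.
- stud_fine_center (a point): Loose steel stud lying on the cart, 136 long (mm): square middle 28 x 28, 36 long (grip its two upright flats), a round thread 24 across and 50 long at each end, FINE: 3 pitch, 16 narrow ridges. 0.5 kg. Point: its centre, 14 above the cart at the start. x along the stud (ends alike), z up at the start.
- gauge_coarse_seat (a point): Fixed blue gauge, COARSE: broad bright teeth and ribs, pitch 8. Plate 136 x 84 x 10 mm (110 over edge teeth), two cheeks 56 high, 76 wide, each with a 90-degree V notch, 56 wide, open above. Cheeks stand 33 to 60 either side of the middle: a 66 gap for the square and the fingers. Point: where a seated stud's centre lies, mid-gap, 45 above the cart. x along the notches, z up.
- gauge_fine_seat (a point): Fixed blue gauge, FINE: narrow bright teeth and ribs, pitch 3. Plate 136 x 84 x 10 mm (110 over edge teeth), two cheeks 56 high, 76 wide, each with a 90-degree V notch, 56 wide, open above. Cheeks stand 33 to 60 either side of the middle: a 66 gap for the square and the fingers. Point: where a seated stud's centre lies, mid-gap, 45 above the cart. x along the notches, z up.

How it is judged:
By the outcome, as a careful person would: the job done as asked, in the order asked, and still so for the second after the job is handed in, with the robot touching nothing.
It also fails if it takes over 58 s, if anything falls off the work surface, if the arm or the gripper's body presses on something with over 40 N, if the wrist force passes 120 N, or if a joint passes its speed limit or range.

## Robot

A 6-joint arm with a two-finger parallel gripper is mounted at the origin on the work surface. World frame = base frame: x ahead of the robot, y to its left, z up, the work surface at z = 0. Lengths are in mm, angles in rad, forces in N, time in s.
With the tool pointing down it reaches from about 350 to 875 mm from the base axis. Payload 4.2 kg.
Tool frame: the origin (TCP) lies at the very end of the fingers, on their centre line; the grasp point (between the pads) lies 19 mm behind it; z points along the fingers, y is the line along which they close (so a half turn about z gives the same grasp; the last joint's range is limited). The gripper opens to 85 mm and grips with 20 to 120 N. Pads are 22 mm wide; open, the fingers measure 114 mm over their backs; the gripper's body (76 mm by 85 mm) begins 54 mm behind the grasp point. The pads swing forward as they close: fully open they stand 13 mm farther back than shut.
Start: joints at [-0.9, 0.385, 0.008, 0, -1.194, -0.259], TCP at [250.175, -572.723, 207.712] pointing down, gripper open.
Joint ranges: [-3.14, 3.14], [-1.21, 2.06], [-1.07, 1.41], [-3.16, 2.05], [-2.99, -0.16], [-3.1, 3.1]. Speed limits (rad/s): [2.79, 2.79, 3.14, 3.14, 3.14, 3.14].

## Interface

Orientations are given as a unit quaternion [x, y, z, w].
In Python, from bench import arm, optics gives the robot as it stands. The module is installed in compiled form; this text tells all that it offers.
- The arm moves only by the tool step_arm, never from a script. Its argument "motion" is a list of rows, each an object with "dr": the turn, a rotation vector about the tool's x, y, z in units of 8 degrees (1.0 is 8 degrees), a list of three; "slide": the shift along the tool's x, y, z in mm, a list of three; "jaw": the finger opening in mm, from 0 to 85.4. A call has exactly 8 rows; each row is the pose to reach, as a shift and turn from the pose commanded when the call began, along the tool's axes at that moment; what a row does not reach only later rows make up. A row lasts 1/8 s, in which the tool goes at most 62.5 mm and 10.7 degrees, less where a joint would pass 70% of its speed; a pose out of reach is approached as far as the arm can. A call with a gripper value outside its range is refused whole. The fingers move at their own pace and stop on an object; the grip force is fixed at half the most. Time passes only in rows, so rows that repeat a pose let the fingers close, or fill a call up. It gives the time, the measured TCP pose, the force, the opening and the grip force at its end, in the units of the state.
- arm.read_state(): the state, without advancing time (a new reading comes with each control period).
- optics.get_image(name): name is "scene" or "top"; returns the picture (420x560x3 uint8, blue, green, red); there is no depth.
- optics.camera_info(name): a dict with "camera_matrix" (3x3 intrinsics, pixels), "k1" (the pictures are not rectified: a ray, as slopes to the right and down, at radius r is drawn at 1 + k1 r^2 times it, then the intrinsics apply), "view" (4x4, takes a point from world to camera coordinates). Camera axes: x right, y up, looking along -z (the intrinsics and any distortion apply to the point x, -y, -z); pixel columns grow to the right and rows downward; lengths in mm; the calibration is good to about 2 mm. A picture is of the moment at which its call begins. camera_info takes no time and is no camera call.
- arm.job_done(): hands the job in; it is judged then, once.
The state is a dict: "clock": time; "joints": joint angles; "joint_vel": joint speeds; "joint_efforts": joint torques, N m; "position": TCP position; "ee_rot": TCP orientation; "contact_force": force on the tool from outside, world axes, zero at the start; "wrist_torque": the same for the moment, N m; "gripper_width": finger opening in mm; "grasp_force": force on a finger pad.
Only numpy, scipy, OpenCV 4.12 (cv2) and the standard library are available. Lean on these libraries where they do the work, as an engineer would, in place of code of your own. Each camera call takes 0.05 s, during which the arm holds its last target. There are 200 camera calls.

## Working session

There is one attempt and no reset: what is moved stays moved. The work goes in short steps, Python scripts to look and compute and a tool call to move; the robot and the scene stay as the last step left them, time stands still between calls to the robot, and variables do not carry over. Pictures are saved under pics/ and viewed, at most 10 in all, crops included, and the job is handed in when it is done.

Besides the shell and the picture viewer there is one more tool, called after "Emit:" as name(argument=value, ...), one argument or row to a line, values as JSON. step_arm: Moves the arm, as the interface text tells. Its arguments: {"type":"object","properties":{"motion":{"type":"array","items":{"type":"object","properties":{"dr":{"type":"array","items":{"type":"number"}},"slide":{"type":"array","items":{"type":"number"}},"jaw":{"type":"number"}}}}},"required":["motion"]}

```bash
mkdir -p pics; python3 - <<'E'
from bench import arm, optics
import cv2
for n in("scene","top"):
    cv2.imwrite(f"pics/{n}0.png",optics.get_image(n)); i=optics.camera_info(n); print(n,i)
s=arm.read_state();print(s)
E
```

```text
scene {'camera_matrix': array([[533.32709432,   0.        , 272.50308972],
       [  0.        , 533.32709432, 209.08703269],
       [  0.        ,   0.        ,   1.        ]]), 'k1': -0.13450780058029507, 'view': array([[ 4.72597844e-01,  8.81262937e-01, -5.18788786e-03,
        -2.37032894e+02],
       [-5.63156232e-01,  3.06523264e-01,  7.67397255e-01,
         2.67199937e+02],
       [ 6.77868967e-01, -3.59748697e-01,  6.41150948e-01,
        -1.46451050e+03],
       [ 0.00000000e+00,  0.00000000e+00,  0.00000000e+00,
         1.00000000e+00]])}
top {'camera_matrix': array([[447.51272365,   0.        , 283.79464379],
       [  0.        , 447.51272365, 208.6399518 ],
       [  0.        ,   0.        ,   1.        ]]), 'k1': -0.009765377269109836, 'view': array([[ 2.62297428e-02, -9.99636141e-01,  6.29180510e-03,
        -2.15968254e+01],
       [ 9.96733568e-01,  2.66334562e-02,  7.62420649e-02,
        -5.37876800e+02],
       [-7.63818960e-02,  4.27144360e-03,  9.97069486e-01,
        -8.75879884e+02],
       [ 0.00000000e+00,  0.00000000e+00,  0.00000000e+00,
         1.00000000e+00]])}
{'clock': 0.1, 'joints': array([-9.00364672e-01,  3.85488461e-01,  6.77783494e-03, -4.29469337e-04,
       -1.19399709e+00, -2.58580415e-01]), 'joint_vel': array([-0.00066924, -0.00158777,  0.00335679,  0.00046719, -0.00125242,
       -0.00321405]), 'joint_efforts': array([-7.94960433e-04, -3.93320239e+01,  1.88928741e+01,  4.19794410e+00,
       -2.57160980e-03,  1.35610597e-05]), 'position': array([ 249.9707938 , -572.2248354 ,  206.73252708]), 'ee_rot': array([-2.04395685e-01,  9.78887864e-01,  9.43846830e-04, -2.49686946e-04]), 'contact_force': array([-0.20635292,  0.68472717, -0.5033775 ]), 'wrist_torque': array([-0.0453147 , -0.03300514, -0.01622177]), 'grasp_force': 0.0, 'gripper_width': 85.22119079435761}
```

View pics/top0.png

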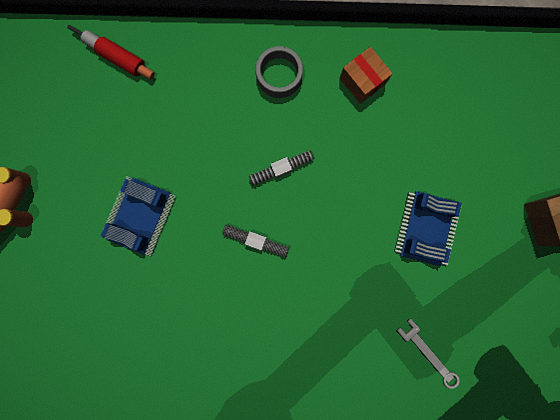

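View pics/scene0.png

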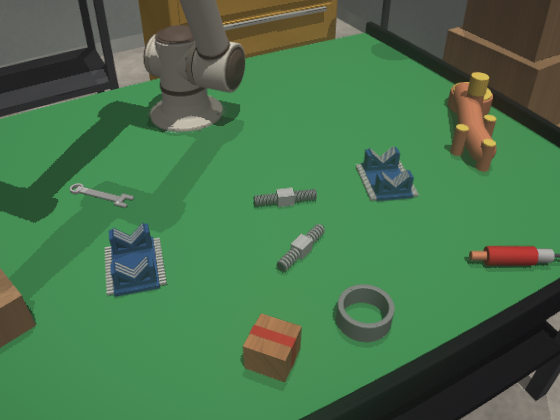

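The top picture shows the studs at (281,168) and (256,241), and the gauges at (139,216), which looks fine, and (430,228), which looks coarse. I'll enlarge these to confirm the pitches and measure the positions.

```bash
cat > h.py <<'E'
import numpy as np, cv2
from bench import arm, optics
from scipy.spatial.transform import Rotation as R
def ray(n,uv):
    i=optics.camera_info(n);K=i["camera_matrix"];V=i["view"]
    p=cv2.undistortPoints(np.array([[uv]],float),K,np.array([i["k1"],0,0,0,0]))[0,0]
    d=V[:3,:3].T@np.array([p[0],-p[1],-1]); return -V[:3,:3].T@V[:3,3], d
def plane(n,uv,z):
    o,d=ray(n,uv); return o+d*(z-o[2])/d[2]
def proj(n,P):
    i=optics.camera_info(n);q=i["view"][:3,:3]@P+i["view"][:3,3];s=np.array([q[0],-q[1]])/-q[2]
    s=s*(1+i["k1"]*s@s);K=i["camera_matrix"];return s*K[0,0]+K[:2,2]
def meet(a,b):
    (o,d),(p,e)=ray("top",a),ray("scene",b)
    t=np.linalg.lstsq(np.c_[d,-e],p-o,rcond=None)[0];x,y=o+d*t[0],p+e*t[1];return (x+y)/2,np.linalg.norm(x-y)
E
python3 - <<'E'
from h import *
t=cv2.imread("pics/top0.png");s=cv2.imread("pics/scene0.png")
c=[t[y-50:y+50,x-66:x+67] for x,y in((281,168),(256,241),(139,216),(430,228))]
c=[cv2.resize(k,(400,300),interpolation=cv2.INTER_CUBIC) for k in c]
cv2.imwrite("pics/crops.png",np.vstack([np.hstack(c[:2]),np.hstack(c[2:])]))
for n,im in(("top",t),("scene",s)):
    h=cv2.cvtColor(im,cv2.COLOR_BGR2HSV)
    blue=cv2.inRange(h,(100,100,30),(130,255,255))
    # not green
    ng=255-cv2.inRange(h,(45,80,0),(85,255,255))
    for nm,m in(("blue",cv2.morphologyEx(blue,cv2.MORPH_CLOSE,np.ones((5,5)))),("ng",ng)):
        for k in cv2.findContours(m,cv2.RETR_EXTERNAL,cv2.CHAIN_APPROX_NONE)[0]:
            a=cv2.contourArea(k)
            if 300<a<6000:
                print(n,nm,a,np.round(cv2.minAreaRect(k)[0],1),np.round(cv2.minAreaRect(k)[1],1),round(cv2.minAreaRect(k)[2],1))
E
```

```text
top blue 2803.5 [431.1 228.9] [47.8 66.7] 14.0
top blue 2694.5 [135.1 214.3] [47.1 67.8] 23.2
top ng 778.0 [429.9 354.6] [81.8 18.5] 48.8
top ng 702.0 [255.1 240.7] [67.9 14.6] 20.6
top ng 1326.0 [542.  219.5] [51. 34.] 90.0
top ng 3157.5 [427.6 228.1] [55.1 66.9] 14.0
top ng 3502.0 [138.  215.7] [54.8 67.9] 22.6
top ng 1429.5 [ 16.  199.5] [65. 32.] 90.0
top ng 682.5 [280.9 167.2] [15.3 66.8] 67.4
top ng 1625.5 [364.9  74.6] [39.8 44.7] 51.3
top ng 1872.5 [279.   71.5] [51. 46.] 90.0
top ng 1257.5 [110.5  51. ] [99.6 18.7] 30.5
scene blue 2322.0 [132.2 259.2] [66.5 46. ] 81.5
scene blue 347.0 [382.8 172.1] [18.1 33.7] 74.5
scene ng 2779.0 [271.  346.5] [54.6 58.2] 19.0
scene ng 2627.5 [364.  312.5] [57.  57.2] 14.0
scene ng 1488.0 [ 17.  307.5] [34. 79.] 0.0
scene ng 1350.0 [514.  255.5] [19. 90.] 90.0
scene ng 770.0 [300.5 246.5] [18.4 60.8] 45.0
scene ng 3337.5 [131.6 258.8] [67.2 61.6] 80.5
scene ng 703.0 [285.  196.6] [18.2 62.6] 83.7
scene ng 456.0 [100.9 194.4] [64.  13.3] 14.0
scene ng 2086.5 [385.6 175. ] [62.6 48.6] 66.8
```

View pics/crops.png

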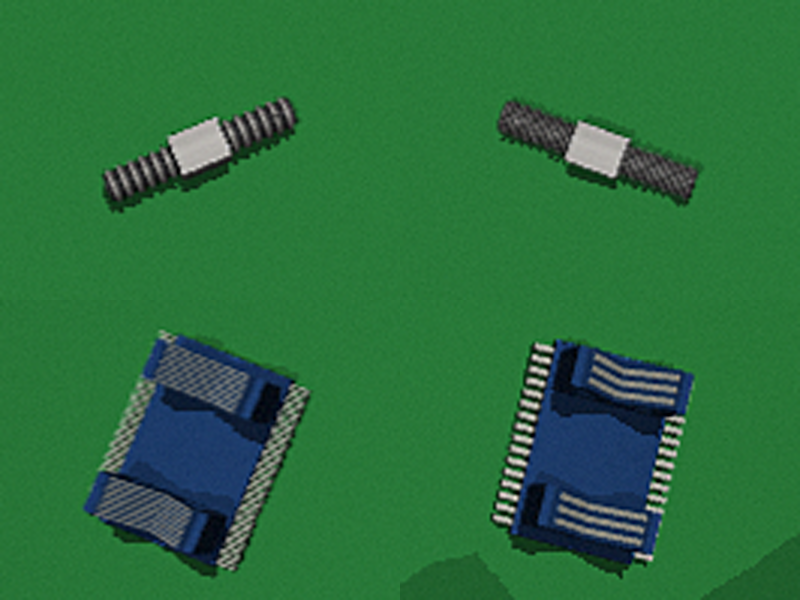

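```bash
cat > m.py <<'E'
from h import *
t=cv2.imread("pics/top0.png");s=cv2.imread("pics/scene0.png")
def sub(im,c,w=45):
    x,y=c; return im[y-w:y+w,x-w:x+w]
ims={"top":t,"scene":s}
# studs: bright square centre and long axis
for nm,ct,cs in(("coarse",(281,168),(301,247)),("fine",(256,241),(285,197))):
    sq=[]; 
    for n,c in(("top",ct),("scene",cs)):
        h=cv2.cvtColor(ims[n],cv2.COLOR_BGR2HSV); m=np.zeros(h.shape[:2],np.uint8)
        x,y=c;m[y-40:y+40,x-40:x+40]=255
        ng=cv2.bitwise_and(m,255-cv2.inRange(h,(45,80,0),(85,255,255)))
        k=max(cv2.findContours(ng,cv2.RETR_EXTERNAL,cv2.CHAIN_APPROX_NONE)[0],key=cv2.contourArea)
        r=cv2.minAreaRect(k);b=cv2.boxPoints(r)
        if n=="top":
            e=sorted([(np.linalg.norm(b[i]-b[(i+1)%4]),i) for i in range(4)])[:2]
            E=[plane("top",(b[i]+b[(i+1)%4])/2,12) for _,i in e]
            d=E[1]-E[0];print(nm,"ends mid",((E[0]+E[1])/2).round(1),"len",np.linalg.norm(d).round(1),"yaw",np.degrees(np.arctan2(d[1],d[0])).round(1))
        m2=cv2.inRange(cv2.GaussianBlur(h,(3,3),0),(0,0,140),(180,60,255))&cv2.drawContours(np.zeros_like(ng),[k],-1,255,-1)
        m2=cv2.morphologyEx(m2,cv2.MORPH_OPEN,np.ones((5,5)))
        k2=max(cv2.findContours(m2,cv2.RETR_EXTERNAL,cv2.CHAIN_APPROX_NONE)[0],key=cv2.contourArea)
        M=cv2.moments(k2);c2=(M["m10"]/M["m00"],M["m01"]/M["m00"]);print("  square",n,np.round(c2,1),cv2.contourArea(k2),"z28",plane(n,c2,28 if n=="top" else 20).round(1))
    
for nm,ct,cs in(("gc",(430,228),(133,259)),("gf",(139,216),(386,175))):
    h=cv2.cvtColor(ims["top"],cv2.COLOR_BGR2HSV);m=np.zeros(h.shape[:2],np.uint8);x,y=ct;m[y-45:y+45,x-45:x+45]=255
    te=cv2.inRange(h,(0,0,110),(180,90,255))&m
    te=cv2.morphologyEx(te,cv2.MORPH_CLOSE,np.ones((5,5)))
    for k in cv2.findContours(te,cv2.RETR_EXTERNAL,cv2.CHAIN_APPROX_NONE)[0]:
        if cv2.contourArea(k)<60: continue
        r=cv2.minAreaRect(k);b=cv2.boxPoints(r);P=np.array([plane("top",p,10)[:2] for p in b])
        print(nm,np.round(r[0],1),"mid z10",P.mean(0).round(1),"sides",np.linalg.norm(P[1]-P[0]).round(1),np.linalg.norm(P[2]-P[1]).round(1),"yaw",np.degrees(np.arctan2(*(P[1]-P[0])[::-1])).round(1))
c=[cv2.resize(sub(ims[n],p)[4:79],(400,300),interpolation=cv2.INTER_CUBIC,dst=None) if 0 else cv2.resize(ims[n][p[1]-38:p[1]+37,p[0]-50:p[0]+50],(400,300),interpolation=cv2.INTER_CUBIC) for p,n in(((430,228),"top"),((139,216),"top"),((133,259),"scene"),((386,175),"scene"))]
cv2.imwrite("pics/g.png",np.vstack([np.hstack(c[:2]),np.hstack(c[2:])]))
E
python3 m.py
```

```text
coarse ends mid [6.235e+02 6.000e-01 1.200e+01] len 136.4 yaw 114.4
  square top [280.9 166.3] 180.5 z28 [622.4   0.7  28. ]
  square scene [301.8 240.9] 150.5 z28 [614.1   4.4  20. ]
fine ends mid [472.7  48.7  12. ] len 136.6 yaw -109.0
  square top [254.8 240.4] 194.5 z28 [473.2  48.3  28. ]
  square scene [285. 192.] 111.5 z28 [463.8  51.2  20. ]
gc [438.  230.1] mid z10 [ 504.1 -320.9] sides 125.8 69.7 yaw -14.1
gc [404.9 222.1] mid z10 [ 518.6 -253.7] sides 123.3 14.0 yaw -12.8
gf [128.  238.6] mid z10 [470.2 304.8] sides 25.7 27.3 yaw -26.4
gf [159.7 224.4] mid z10 [500.8 242.2] sides 130.9 13.0 yaw -20.2
gf [115.2 208.1] mid z10 [531.2 334. ] sides 70.7 13.5 yaw -20.5
gf [145.8 193.9] mid z10 [561.6 273.4] sides 27.1 26.6 yaw -23.8
```

View pics/g.png

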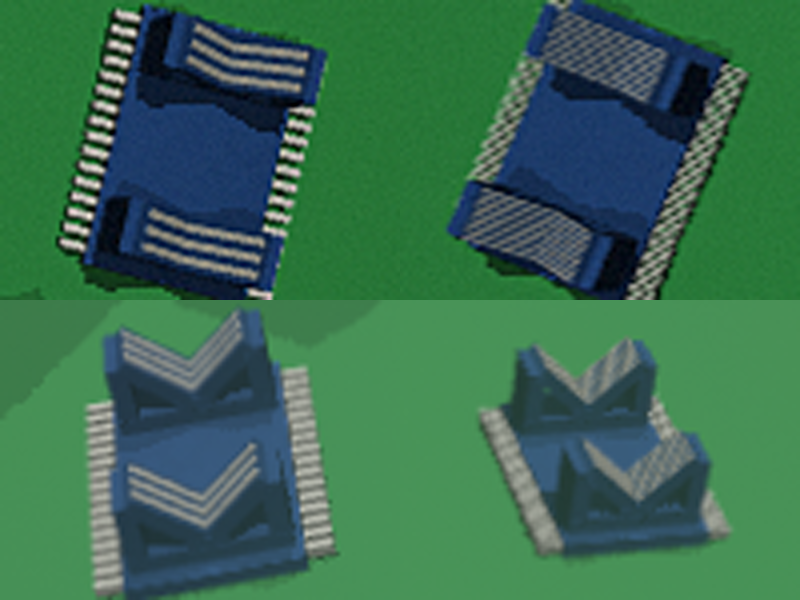

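```bash
python3 - <<'E'
from h import *
A=meet((438,205.5),(130.5,240));B=meet((427,248.5),(134.2,273));print(A,B,(A[0]+B[0])/2,np.linalg.norm(A[0]-B[0]))
for p in((438,205.5),(427,248.5)):print("z28",plane("top",p,28).round(1))
for p in((145.8,193.9),(128,238.6)):print("gf ribs z42",plane("top",p,42).round(1))
t=cv2.imread("pics/top0.png");h=cv2.cvtColor(t,cv2.COLOR_BGR2HSV)
def teeth(x0,x1,y0,y1,line):
    m=cv2.inRange(h,(0,0,100),(180,100,255));w=np.zeros_like(m);w[y0:y1,x0:x1]=255;m&=w
    ys,xs=np.nonzero(m);P=np.array([plane("top",(x,y),10)[:2] for x,y in zip(xs,ys)])
    # keep those within strip: line point+yaw
    q=np.array(line[:2]);a=np.radians(line[2])
    for _ in range(4):
        d=np.array([np.cos(a),np.sin(a)]);n=np.array([-d[1],d[0]])
        k=abs((P-q)@n)<9; Q=P[k];q=Q.mean(0);u,s_,v=np.linalg.svd(Q-q);a=np.arctan2(v[0,1],v[0,0])
        if np.cos(a)<0:a+=np.pi
    e=(Q-q)@v[0]*np.sign(v[0,0]);w_=(Q-q)@n
    q2=q+v[0]*np.sign(v[0,0])*(e.max()+e.min())/2
    print("mid",q2.round(1),"len",np.ptp(e).round(1),"width",np.ptp(w_).round(1),"yaw",np.degrees(np.arctan2(np.sin(a),np.cos(a))).round(2))
teeth(380,480,180,280,(518.6,-253.7,-13.5))
teeth(380,480,180,280,(496,-349,-14))
teeth(90,190,165,270,(500.8,242.2,-20.2))
teeth(90,190,165,270,(531.2,334,-20.2))
E
```

```text
(array([ 543.43450052, -296.9487931 ,   97.31875222]), np.float64(13.548229095435618)) (array([ 469.09109086, -309.36353774,  -47.0834127 ]), np.float64(16.318429470063375)) [ 506.26279569 -303.15616542   25.11766976] 162.88969788724992
z28 [ 552.2 -314.6   28. ]
z28 [ 466.2 -292.8   28. ]
gf ribs z42 [558.3 263.6  42. ]
gf ribs z42 [470.2 293.9  42. ]
mid [ 518.7 -253. ] len 123.2 width 14.1 yaw -12.77
mid [ 498.5 -346.4] len 127.1 width 17.0 yaw -11.88
mid [500.7 241.9] len 130.8 width 13.1 yaw -20.35
mid [534.6 332.2] len 130.5 width 16.6 yaw -19.38
```

```bash
python3 - <<'E'
from h import *
A=meet((438,205.5),(134.2,273));B=meet((427,248.5),(130.5,240));print(A,B,(A[0]+B[0])/2,np.linalg.norm(A[0]-B[0]))
# project candidate seats & valley points, studs, draw markers on upscaled top & scene crops
t={"top":cv2.imread("pics/top0.png"),"scene":cv2.imread("pics/scene0.png")}
out=[]
for n,p,c,yaw in(("top",(430,228),(507.5,-300.5),-13.4),("top",(139,216),(517,287.5),-20.2),("scene",(133,259),(507.5,-300.5),-13.4),("scene",(386,175),(517,287.5),-20.2)):
    im=cv2.resize(t[n][p[1]-38:p[1]+37,p[0]-50:p[0]+50],(400,300),interpolation=cv2.INTER_CUBIC)
    a=np.radians(yaw);d=np.array([np.cos(a),np.sin(a)]);e=np.array([-d[1],d[0]])
    def px(x,y,z): return tuple(np.int32((proj(n,np.r_[np.array(c)+x*d+y*e,z])-np.array(p)+[50,38]+.5)*4))
    for x in(-60,-33,33,60):
        cv2.polylines(im,[np.array([px(x,-38,56),px(x,-28,56),px(x,0,28),px(x,28,56),px(x,38,56)])],False,(0,0,255),1)
    cv2.polylines(im,[np.array([px(-68,-55,10),px(68,-55,10),px(68,55,10),px(-68,55,10)])],True,(0,255,255),1)
    out.append(im)
cv2.imwrite("pics/chk.png",np.vstack([np.hstack(out[:2]),np.hstack(out[2:])]))
E
```

```text
(array([ 552.18451398, -312.8824333 ,   30.84882268]), np.float64(1.4657724783688024)) (array([ 465.90612951, -292.09972252,   32.186342  ]), np.float64(1.4672128477417614)) [ 509.04532174 -302.49107791   31.51758234] 88.75623725376938Traceback (most recent call last):
  File "<stdin>", line 11, in <module>
  File "<stdin>", line 9, in px
  File "h.py", line 11, in proj
    i=optics.camera_info(n);q=i["view"][:3,:3]@P+i["view"][:3,3];s=np.array([q[0],-q[1]])/-q[2]
ValueError: time passes only in moves, steps and waits
```

```bash
cat >> h.py <<'E'
def to(x,y,z,yawy,s=None):
    """slide/dr to bring TCP to xyz, pointing down, closing axis at world yaw (deg, mod 180)"""
    s=s or arm.read_state();r=R.from_quat(s["ee_rot"]);a=np.radians(yawy);best=None
    for k in(0,np.pi):
        Y=np.array([np.cos(a+k),np.sin(a+k),0]);Z=np.array([0,0,-1.]);T=R.from_matrix(np.c_[np.cross(Y,Z),Y,Z])
        v=(r.inv()*T).as_rotvec()/np.radians(8); print("dr",v.round(2),end=" ")
    print("slide",r.inv().apply(np.array([x,y,z])-s["position"]).round(1))
E
python3 - <<'E'
from h import *
to(623,0.6,120,24.4)
E
```

```text
dr [ 1.000e-02 -1.000e-02  1.115e+01] dr [ 1.000e-02  1.000e-02 -1.135e+01] slide [-571.1  375.5   87.4]
```

Emit:
step_arm(
  motion=[
    {"slide": [-30,20,2],"dr": [0,0,-0.6],"jaw": 85},
    {"slide": [-80,52,5],"dr": [0,0,-1.6],"jaw": 85},
    {"slide": [-130,85,8],"dr": [0,0,-2.7],"jaw": 85},
    {"slide": [-180,118,10],"dr": [0,0,-3.8],"jaw": 85},
    {"slide": [-230,151,15],"dr": [0,0,-4.9],"jaw": 85},
    {"slide": [-280,184,20],"dr": [0,0,-6],"jaw": 85},
    {"slide": [-330,217,25],"dr": [0,0,-7.1],"jaw": 85},
    {"slide": [-380,250,30],"dr": [0,0,-8.2],"jaw": 85},
  ],
)

```text
clock: 1.1
position: [498.9, -189.6, 177.4]
ee_rot: [-0.704, 0.71, 0.0, -0.0]
contact_force: [0.7, -1.3, -0.2]
gripper_width: 84.8
grasp_force: 0.0
```

```bash
python3 - <<'E'
from h import *
s=arm.read_state();print(s["position"],s["joints"]);to(623,0.6,70,24.4)
E
```

```text
[ 498.92035296 -189.64490835  177.38994812] [-5.92307301e-02  2.55393769e-01 -2.61581995e-01 -7.80278100e-05
 -1.05416018e+00  5.04000785e-02]
dr [ 0.   -0.   19.39] dr [ 0.    0.   -3.11] slide [-191.3 -122.4  107.4]
```

Emit:
step_arm(
  motion=[
    {"slide": [-40,-26,10],"dr": [0,0,-0.6],"jaw": 85},
    {"slide": [-85,-54,30],"dr": [0,0,-1.4],"jaw": 85},
    {"slide": [-130,-83,50],"dr": [0,0,-2.2],"jaw": 85},
    {"slide": [-165,-106,75],"dr": [0,0,-2.8],"jaw": 85},
    {"slide": [-185,-118,95],"dr": [0,0,-3.1],"jaw": 85},
    {"slide": [-191.3,-122.4,106],"dr": [0,0,-3.11],"jaw": 85},
    {"slide": [-191.3,-122.4,107],"dr": [0,0,-3.11],"jaw": 85},
    {"slide": [-191.3,-122.4,107],"dr": [0,0,-3.11],"jaw": 85},
  ],
)

```text
clock: 2.1
position: [623.3, -2.8, 71.5]
ee_rot: [0.839, -0.545, 0.0, -0.0]
contact_force: [0.3, -0.5, -0.2]
gripper_width: 84.9
grasp_force: 0.0
```

```bash
python3 - <<'E'
from h import *
to(623,0.6,4,24.4)
t=optics.get_image("top");s=optics.get_image("scene")
c=[cv2.resize(t[115:215,214:347],(400,300)),cv2.resize(s[180:280,235:368],(400,300))]
cv2.imwrite("pics/a.png",np.hstack(c))
E
```

```text
dr [-0.000e+00  1.000e-02  2.245e+01] dr [-0.   -0.   -0.05] slide [-3.3 -1.1 67.5]
```

View pics/a.png

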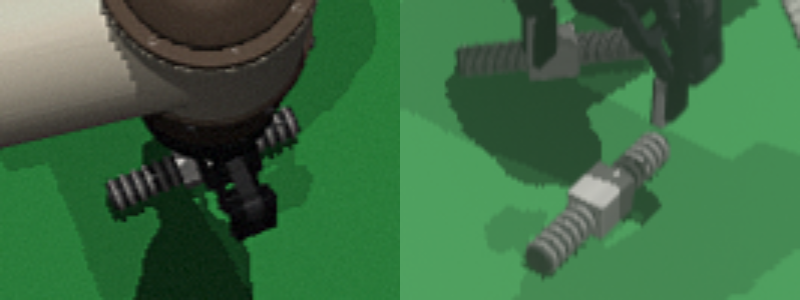

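The open fingers stand above and across the coarse stud's square, at about (225,165) in the left crop. The alignment is plausible, so I'll descend.

Emit:
step_arm(
  motion=[
    {"slide": [-3,-1,8],"dr": [0,0,0],"jaw": 85},
    {"slide": [-3.3,-1.1,20],"dr": [0,0,0],"jaw": 85},
    {"slide": [-3.3,-1.1,32],"dr": [0,0,0],"jaw": 85},
    {"slide": [-3.3,-1.1,44],"dr": [0,0,0],"jaw": 85},
    {"slide": [-3.3,-1.1,54],"dr": [0,0,0],"jaw": 85},
    {"slide": [-3.3,-1.1,62],"dr": [0,0,0],"jaw": 85},
    {"slide": [-3.3,-1.1,66],"dr": [0,0,0],"jaw": 85},
    {"slide": [-3.3,-1.1,67],"dr": [0,0,0],"jaw": 85},
  ],
)

```text
clock: 3.2
position: [623.2, 1.5, 3.6]
ee_rot: [0.839, -0.544, 0.0, 0.0]
contact_force: [0.4, 0.2, 0.3]
gripper_width: 85.1
grasp_force: 0.0
```

Emit:
step_arm(
  motion=[
    {"slide": [0,0,0],"dr": [0,0,0],"jaw": 60},
    {"slide": [0,0,0],"dr": [0,0,0],"jaw": 45},
    {"slide": [0,0,0],"dr": [0,0,0],"jaw": 35},
    {"slide": [0,0,0],"dr": [0,0,0],"jaw": 20},
    {"slide": [0,0,0],"dr": [0,0,0],"jaw": 20},
    {"slide": [0,0,0],"dr": [0,0,0],"jaw": 20},
    {"slide": [0,0,0],"dr": [0,0,0],"jaw": 20},
    {"slide": [0,0,0],"dr": [0,0,0],"jaw": 20},
  ],
)

```text
clock: 4.2
position: [623.7, 1.5, 4.6]
ee_rot: [0.839, -0.544, 0.001, -0.0]
contact_force: [-1.0, -0.5, 5.7]
gripper_width: 20.0
grasp_force: 2.8
```

```bash
python3 - <<'E'
from h import *
t=optics.get_image("top");s=optics.get_image("scene")
c=[cv2.resize(t[115:215,214:347],(400,300)),cv2.resize(s[190:290,235:368],(400,300))]
cv2.imwrite("pics/b.png",np.hstack(c)); print(arm.read_state())
E
```

```text
{'clock': 4.3, 'joints': array([ 2.61681157e-01,  5.84712173e-01, -2.26260361e-01,  6.46971015e-04,
       -7.58541595e-01,  1.58404981e-01]), 'joint_vel': array([-0.00194605, -0.00062108, -0.00040783, -0.00042716, -0.00060004,
        0.00195946]), 'joint_efforts': array([ 2.06660349e-01, -4.06758142e+01,  1.29363692e+01,  2.56410129e+00,
        3.14815007e-01, -4.12452544e-03]), 'position': array([623.67780189,   1.45504765,   4.63820136]), 'ee_rot': array([ 8.39126604e-01, -5.43935733e-01,  5.94687171e-04, -3.27008843e-04]), 'contact_force': array([-1.01232591, -0.30274037,  5.46441076]), 'wrist_torque': array([-0.15557111,  0.30015316,  0.04284086]), 'grasp_force': 2.805996060051257, 'gripper_width': 19.989226163484748}
```

View pics/b.png

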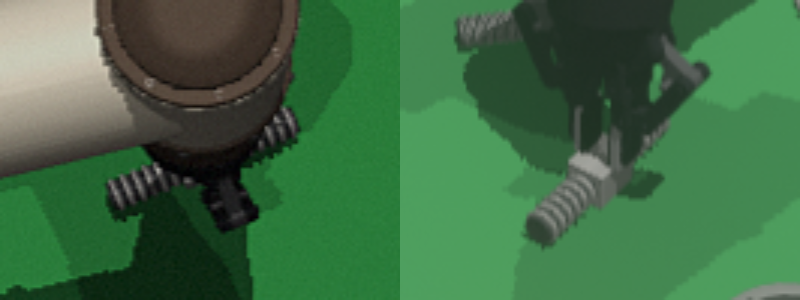

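```bash
python3 - <<'E'
from h import *
print(proj("scene",np.array([623,.6,28])),proj("scene",np.array([623.7,1.5,20])),proj("top",np.array([623,.6,28])), "meet",meet((280.9,166.3),(301.8,240.9)))
s=cv2.imread("pics/scene0.png");t=cv2.imread("pics/top0.png")
b=optics.get_image("scene")
for im in(s,b):
    g=cv2.cvtColor(im,cv2.COLOR_BGR2HSV);m=cv2.inRange(g,(0,0,130),(180,60,255));m[:200]=0;m[290:]=0;m[:,:235]=0;m[:,345:]=0
    k=cv2.morphologyEx(m,cv2.MORPH_OPEN,np.ones((3,3)));n,l,st,c=cv2.connectedComponentsWithStats(k)
    for i in range(1,n):
        if st[i,4]>25:print(st[i],c[i].round(1))
E
```

```text
[302.55475758 241.32125222] [303.0092496 244.4002912] [280.956891   166.04899129] meet (array([6.22086773e+02, 1.50403320e-01, 2.86203102e+01]), np.float64(1.2390813069970434))
[292 234  20  15 196] [301.6 241. ]
[292 242  12   7  57] [297.6 244.8]
```

```bash
python3 - <<'E'
from h import *
s=optics.get_image("scene")
cv2.imwrite("pics/c.png",cv2.resize(s[195:275,255:355],(800,600),interpolation=cv2.INTER_CUBIC))
for z in(4.6,20):print((proj("scene",np.array([623.7,1.5,z]))-[255,195])*[8,7.5])
E
```

```text
[382.03468218 413.36053985]
[384.0739968  370.50218399]
```

View pics/c.png

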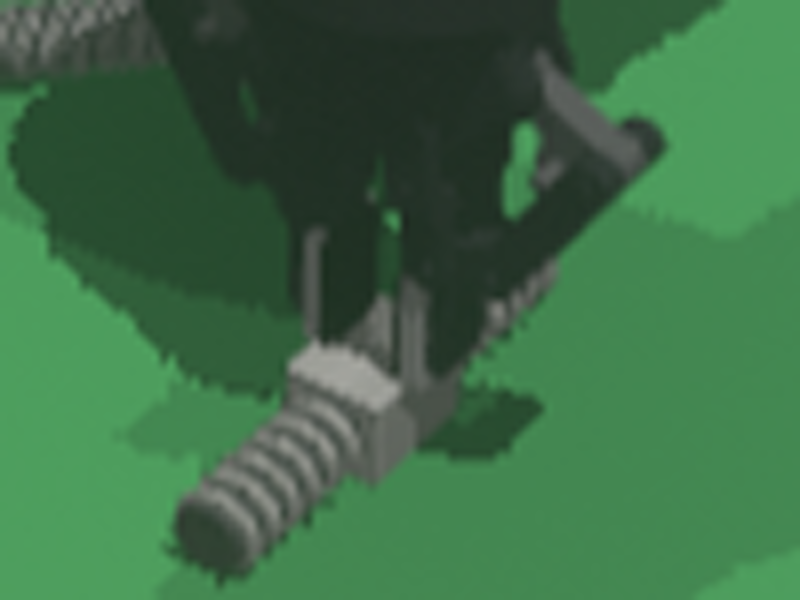

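The zoom shows both fingertips ending at the top of the square, at about (315,340) and (430,375), so they rest on it instead of straddling it. I'll check the true fingertip height against the open-finger picture.

```bash
python3 - <<'E'
from h import *
for z in(70,85,95,105):print(z,[proj("scene",np.array([623.3+k*.91*42,-2.8+k*.41*42,z])).round(1) for k in(1,-1)])
print("now")
for z in(4.6,16,28):print(z,[((proj("scene",np.array([623.7+k*.91*10,1.5+k*.41*10,z]))-[255,195])*[8,7.5]).round() for k in(1,-1)])
E
```

```text
70 [array([320.5, 234.8]), array([283.8, 216.8])]
85 [array([320.9, 228.8]), array([283.8, 210.8])]
95 [array([321.2, 224.6]), array([283.9, 206.7])]
105 [array([321.5, 220.4]), array([283.9, 202.6])]
now
4.6 [array([416., 430.]), array([349., 397.])]
16 [array([417., 398.]), array([350., 366.])]
28 [array([419., 364.]), array([351., 332.])]
```

Emit:
step_arm(
  motion=[
    {"slide": [0,0,0],"dr": [0,0,0],"jaw": 50},
    {"slide": [0,0,0],"dr": [0,0,0],"jaw": 85},
    {"slide": [0,0,0],"dr": [0,0,0],"jaw": 85},
    {"slide": [0,0,0],"dr": [0,0,0],"jaw": 85},
    {"slide": [0,0,5],"dr": [0,0,0],"jaw": 85},
    {"slide": [0,0,10],"dr": [0,0,0],"jaw": 85},
    {"slide": [0,0,15],"dr": [0,0,0],"jaw": 85},
    {"slide": [0,0,15],"dr": [0,0,0],"jaw": 85},
  ],
)

```text
clock: 5.4
position: [622.6, 1.4, -12.0]
ee_rot: [0.839, -0.544, -0.0, 0.0]
contact_force: [0.4, 0.6, -0.5]
gripper_width: 85.2
grasp_force: 0.0
```

```bash
python3 - <<'E'
from h import *
print(arm.read_state()["contact_force"],arm.read_state()["position"]);to(622.5,0.3,-15,24.4)
s=optics.get_image("scene")
cv2.imwrite("pics/d.png",cv2.resize(s[195:275,255:355],(800,600),interpolation=cv2.INTER_CUBIC))
E
```

```text
[ 0.370023    0.62371813 -0.53713697] [622.61036332   1.40953437 -12.01905976]
dr [ 0.000e+00 -1.000e-02  2.246e+01] dr [ 0.01  0.   -0.04] slide [1.  0.5 3. ]
```

View pics/d.png

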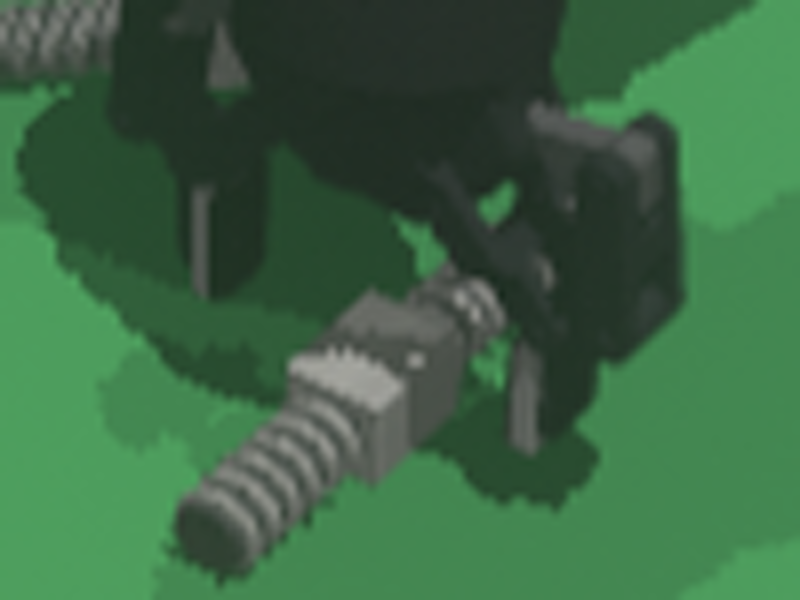

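The fingers now straddle the square, with tips at about (215,295) and (530,445) and roughly 20 mm above the cart. The TCP reading is therefore about 20 mm lower than the fingertips actually are. I'll go down 4 mm more and close.

Emit:
step_arm(
  motion=[
    {"slide": [0.5,0.5,3],"dr": [0,0,0],"jaw": 70},
    {"slide": [0.5,0.5,4],"dr": [0,0,0],"jaw": 50},
    {"slide": [0.5,0.5,4],"dr": [0,0,0],"jaw": 35},
    {"slide": [0.5,0.5,4],"dr": [0,0,0],"jaw": 15},
    {"slide": [0.5,0.5,4],"dr": [0,0,0],"jaw": 15},
    {"slide": [0.5,0.5,4],"dr": [0,0,0],"jaw": 15},
    {"slide": [0.5,0.5,4],"dr": [0,0,0],"jaw": 15},
    {"slide": [0.5,0.5,4],"dr": [0,0,0],"jaw": 15},
  ],
)

```text
clock: 6.45
position: [622.9, 0.8, -15.0]
ee_rot: [0.839, -0.544, 0.0, -0.0]
contact_force: [-2.6, -0.0, 5.0]
gripper_width: 27.0
grasp_force: 62.6
```

Emit:
step_arm(
  motion=[
    {"slide": [0,0,-4],"dr": [0,0,0],"jaw": 15},
    {"slide": [0,0,-14],"dr": [0,0,0],"jaw": 15},
    {"slide": [0,0,-30],"dr": [0,0,0],"jaw": 15},
    {"slide": [0,0,-50],"dr": [0,0,0],"jaw": 15},
    {"slide": [0,0,-70],"dr": [0,0,0],"jaw": 15},
    {"slide": [0,0,-90],"dr": [0,0,0],"jaw": 15},
    {"slide": [0,0,-105],"dr": [0,0,0],"jaw": 15},
    {"slide": [0,0,-110],"dr": [0,0,0],"jaw": 15},
  ],
)

```text
clock: 7.45
position: [623.4, 1.0, 96.3]
ee_rot: [0.839, -0.544, 0.001, -0.001]
contact_force: [-1.0, -0.5, -4.3]
gripper_width: 26.6
grasp_force: 61.8
```

```bash
python3 - <<'E'
from h import *
s=arm.read_state();print(s["joints"],s["position"],s["contact_force"],s["gripper_width"]);to(508.1,-300.5,95,76.5)
E
```

```text
[ 2.60791080e-01  4.75537982e-01 -1.44980945e-01  1.02086210e-05
 -9.47863795e-01  1.59366560e-01] [623.39326077   0.96891074  96.26591862] [-1.03353825 -0.52128084 -4.25789857] 26.573441973096987
dr [-1.000e-02  2.000e-02  1.595e+01] dr [-0.01 -0.01 -6.55] slide [228.2 228.2   0.8]
```

Emit:
step_arm(
  motion=[
    {"slide": [15,15,0],"dr": [0,0,-0.4],"jaw": 15},
    {"slide": [45,45,0],"dr": [0,0,-1.3],"jaw": 15},
    {"slide": [80,80,0],"dr": [0,0,-2.3],"jaw": 15},
    {"slide": [115,115,0],"dr": [0,0,-3.3],"jaw": 15},
    {"slide": [150,150,0],"dr": [0,0,-4.3],"jaw": 15},
    {"slide": [185,185,0],"dr": [0,0,-5.3],"jaw": 15},
    {"slide": [213,213,0],"dr": [0,0,-6.1],"jaw": 15},
    {"slide": [228,228,0],"dr": [0,0,-6.55],"jaw": 15},
  ],
)

```text
clock: 8.45
position: [506.1, -301.9, 94.1]
ee_rot: [0.993, -0.118, -0.001, -0.0]
contact_force: [0.4, 0.5, -3.3]
gripper_width: 26.5
grasp_force: 61.7
```

Emit:
step_arm(
  motion=[
    {"slide": [0,0,0],"dr": [0,0,0],"jaw": 15},
    {"slide": [0,0,0],"dr": [0,0,0],"jaw": 15},
    {"slide": [0,0,0],"dr": [0,0,0],"jaw": 15},
    {"slide": [0,0,5],"dr": [0,0,0],"jaw": 15},
    {"slide": [0,0,10],"dr": [0,0,0],"jaw": 15},
    {"slide": [0,0,15],"dr": [0,0,0],"jaw": 15},
    {"slide": [0,0,18],"dr": [0,0,0],"jaw": 15},
    {"slide": [0,0,18],"dr": [0,0,0],"jaw": 15},
  ],
)

```text
clock: 9.45
position: [507.4, -300.3, 76.3]
ee_rot: [0.993, -0.118, -0.0, -0.0]
contact_force: [-0.5, -0.2, -4.1]
gripper_width: 26.5
grasp_force: 61.7
```

```bash
cat > g.py <<'E'
from h import *
s=arm.read_state();print(s["position"],s["contact_force"]);
# threads near the tool, both views: dark/grey contour around held stud
import sys
E
python3 - <<'E'
from h import *
s=arm.read_state();print(s["position"],s["contact_force"],s["gripper_width"]);to(508.1,-300.5,25,76.5)
t=optics.get_image("top");v=optics.get_image("scene")
cv2.imwrite("pics/e_t.png",t);cv2.imwrite("pics/e_s.png",v)
cv2.imwrite("pics/e.png",np.hstack([cv2.resize(t[178:278,380:480],(400,400),interpolation=cv2.INTER_CUBIC),cv2.resize(v[190:290,80:180],(400,400),interpolation=cv2.INTER_CUBIC)]))
E
```

```text
[ 507.4470409  -300.31384478   76.31105099] [-0.50868444 -0.24422929 -4.0577646 ] 26.51202617590709
dr [1.00e-02 0.00e+00 2.25e+01] dr [-0.    0.01 -0.  ] slide [ 0.7  0.  51.3]
```

View pics/e.png

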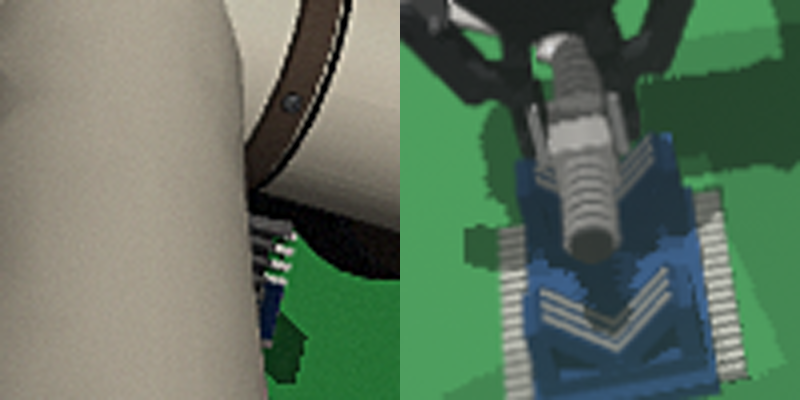

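The stud is level above the coarse gauge, with its near end at (592,240) and in line with the notch bottom at (615,345). I'll lower it.

Emit:
step_arm(
  motion=[
    {"slide": [0.7,0,6],"dr": [0,0,0],"jaw": 15},
    {"slide": [0.7,0,15],"dr": [0,0,0],"jaw": 15},
    {"slide": [0.7,0,24],"dr": [0,0,0],"jaw": 15},
    {"slide": [0.7,0,33],"dr": [0,0,0],"jaw": 15},
    {"slide": [0.7,0,42],"dr": [0,0,0],"jaw": 15},
    {"slide": [0.7,0,49],"dr": [0,0,0],"jaw": 15},
    {"slide": [0.7,0,53],"dr": [0,0,0],"jaw": 15},
    {"slide": [0.7,0,55],"dr": [0,0,0],"jaw": 15},
  ],
)

```text
clock: 10.55
position: [508.4, -300.5, 21.5]
ee_rot: [0.993, -0.118, -0.0, 0.0]
contact_force: [0.2, -0.2, -4.2]
gripper_width: 27.1
grasp_force: 61.7
```

Emit:
step_arm(
  motion=[
    {"slide": [0,0,0.5],"dr": [0,0,0],"jaw": 15},
    {"slide": [0,0,1],"dr": [0,0,0],"jaw": 15},
    {"slide": [0,0,1.5],"dr": [0,0,0],"jaw": 15},
    {"slide": [0,0,2],"dr": [0,0,0],"jaw": 15},
    {"slide": [0,0,2.5],"dr": [0,0,0],"jaw": 15},
    {"slide": [0,0,3],"dr": [0,0,0],"jaw": 15},
    {"slide": [0,0,3],"dr": [0,0,0],"jaw": 15},
    {"slide": [0,0,3],"dr": [0,0,0],"jaw": 15},
  ],
)

```text
clock: 11.55
position: [508.4, -300.5, 18.7]
ee_rot: [0.993, -0.118, 0.0, 0.0]
contact_force: [0.0, -0.7, -5.0]
gripper_width: 26.8
grasp_force: 61.7
```

Emit:
step_arm(
  motion=[
    {"slide": [0,0,0.5],"dr": [0,0,0],"jaw": 15},
    {"slide": [0,0,1],"dr": [0,0,0],"jaw": 15},
    {"slide": [0,0,1.5],"dr": [0,0,0],"jaw": 15},
    {"slide": [0,0,2],"dr": [0,0,0],"jaw": 15},
    {"slide": [0,0,2.4],"dr": [0,0,0],"jaw": 15},
    {"slide": [0,0,2.4],"dr": [0,0,0],"jaw": 15},
    {"slide": [0,0,2.4],"dr": [0,0,0],"jaw": 15},
    {"slide": [0,0,2.4],"dr": [0,0,0],"jaw": 15},
  ],
)

```text
clock: 12.55
position: [508.6, -301.1, 17.4]
ee_rot: [0.993, -0.118, 0.0, 0.0]
contact_force: [-1.7, -1.6, 5.3]
gripper_width: 27.0
grasp_force: 63.0
```

Emit:
step_arm(
  motion=[
    {"slide": [0,0.5,0],"dr": [0,0,0],"jaw": 15},
    {"slide": [0,1,0],"dr": [0,0,0],"jaw": 15},
    {"slide": [0,1.3,0.2],"dr": [0,0,0],"jaw": 15},
    {"slide": [0,1.3,0.4],"dr": [0,0,0],"jaw": 15},
    {"slide": [0,1.3,0.6],"dr": [0,0,0],"jaw": 15},
    {"slide": [0,1.3,0.6],"dr": [0,0,0],"jaw": 15},
    {"slide": [0,1.3,0.6],"dr": [0,0,0],"jaw": 15},
    {"slide": [0,1.3,0.6],"dr": [0,0,0],"jaw": 15},
  ],
)

```text
clock: 13.55
position: [508.7, -302.1, 16.4]
ee_rot: [0.993, -0.118, 0.001, 0.0]
contact_force: [-2.1, -2.3, 6.3]
gripper_width: 26.5
grasp_force: 63.1
```

Emit:
step_arm(
  motion=[
    {"slide": [0,0.3,0],"dr": [0,0,0],"jaw": 15},
    {"slide": [0,0.6,0],"dr": [0,0,0],"jaw": 15},
    {"slide": [0,0.9,0.1],"dr": [0,0,0],"jaw": 15},
    {"slide": [0,1.2,0.3],"dr": [0,0,0],"jaw": 15},
    {"slide": [0,1.2,0.5],"dr": [0,0,0],"jaw": 15},
    {"slide": [0,1.2,0.7],"dr": [0,0,0],"jaw": 15},
    {"slide": [0,1.2,0.7],"dr": [0,0,0],"jaw": 15},
    {"slide": [0,1.2,0.7],"dr": [0,0,0],"jaw": 15},
  ],
)

```text
clock: 14.55
position: [508.6, -302.6, 15.9]
ee_rot: [0.993, -0.118, 0.001, -0.0]
contact_force: [-0.6, 0.8, 8.1]
gripper_width: 26.7
grasp_force: 63.4
```

Emit:
step_arm(
  motion=[
    {"slide": [0,0,0],"dr": [0,0,0],"jaw": 30},
    {"slide": [0,0,0],"dr": [0,0,0],"jaw": 36},
    {"slide": [0,0,0],"dr": [0,0,0],"jaw": 45},
    {"slide": [0,0,0],"dr": [0,0,0],"jaw": 60},
    {"slide": [0,0,0],"dr": [0,0,0],"jaw": 60},
    {"slide": [0,0,-5],"dr": [0,0,0],"jaw": 60},
    {"slide": [0,0,-20],"dr": [0,0,0],"jaw": 60},
    {"slide": [0,0,-50],"dr": [0,0,0],"jaw": 60},
  ],
)

```text
clock: 15.55
position: [507.1, -302.7, 65.4]
ee_rot: [0.993, -0.118, -0.001, -0.0]
contact_force: [1.3, 0.1, -0.4]
gripper_width: 59.6
grasp_force: 0.0
```

Emit:
step_arm(
  motion=[
    {"slide": [0,0,-30],"dr": [0,0,0],"jaw": 85},
    {"slide": [0,0,-50],"dr": [0,0,0],"jaw": 85},
    {"slide": [0,0,-60],"dr": [0,0,0],"jaw": 85},
    {"slide": [0,0,-60],"dr": [0,0,0],"jaw": 85},
    {"slide": [0,0,-60],"dr": [0,0,0],"jaw": 85},
    {"slide": [0,0,-60],"dr": [0,0,0],"jaw": 85},
    {"slide": [0,0,-60],"dr": [0,0,0],"jaw": 85},
    {"slide": [0,0,-60],"dr": [0,0,0],"jaw": 85},
  ],
)

```text
clock: 16.55
position: [507.7, -302.9, 124.6]
ee_rot: [0.993, -0.118, -0.0, -0.0]
contact_force: [-0.0, -0.3, 0.2]
gripper_width: 85.1
grasp_force: 0.0
```

```bash
python3 - <<'E'
from h import *
s=arm.read_state();print(s["joints"],s["position"],s["contact_force"],s["gripper_width"]);to(472.9,48.5,70,-19)
E
```

```text
[-2.64273025e-01  3.98664585e-01 -1.93018403e-01 -8.17417300e-06
 -9.79798892e-01  1.59898787e+00] [ 507.66153934 -302.91943243  124.63703189] [-0.03568306 -0.32953832  0.17466617] 85.05419055940568
dr [ -0.     0.   -10.57] dr [ 0.    0.   11.93] slide [-116.  -333.5   54.7]
```

Emit:
step_arm(
  motion=[
    {"slide": [-10,-30,0],"dr": [0,0,0.8],"jaw": 85},
    {"slide": [-25,-72,0],"dr": [0,0,2],"jaw": 85},
    {"slide": [-40,-115,0],"dr": [0,0,3.2],"jaw": 85},
    {"slide": [-55,-158,0],"dr": [0,0,4.4],"jaw": 85},
    {"slide": [-70,-201,0],"dr": [0,0,5.6],"jaw": 85},
    {"slide": [-85,-244,0],"dr": [0,0,6.8],"jaw": 85},
    {"slide": [-100,-287,0],"dr": [0,0,8],"jaw": 85},
    {"slide": [-112,-322,0],"dr": [0,0,9],"jaw": 85},
  ],
)

```text
clock: 17.55
position: [474.0, 38.0, 125.2]
ee_rot: [0.733, -0.68, 0.0, -0.0]
contact_force: [0.4, 0.5, -0.1]
gripper_width: 84.8
grasp_force: 0.0
```

```bash
python3 - <<'E'
from h import *
to(472.9,48.5,40,-19)
t=optics.get_image("top");v=optics.get_image("scene")
cv2.imwrite("pics/f_s.png",v);cv2.imwrite("pics/f_t.png",t)
# unobstructed coarse stud in its gauge: bright square, both views
for n,im,(x,y) in(("top",t,(430,228)),("scene",v,(133,250))):
    h=cv2.cvtColor(im,cv2.COLOR_BGR2HSV);m=cv2.inRange(h,(0,0,130),(180,70,255));w=np.zeros_like(m);w[y-40:y+40,x-45:x+45]=255
    m=cv2.morphologyEx(m&w,cv2.MORPH_OPEN,np.ones((6,6)));k,l,st,c=cv2.connectedComponentsWithStats(m);print(n,st[1:],c[1:].round(1))
    print("expect",proj(n,np.array([508.6,-302.6,59])).round(1))
E
```

```text
dr [-0.000e+00 -1.000e-02 -1.959e+01] dr [-0.    0.    2.91] slide [-10.6   0.4  85.2]
top [[431 218  15  18 238]] [[437.9 226.6]]
expect [437.4 226.6]
scene [[123 239  15  15 202]
 [155 239   8  18 114]
 [107 282   6   6  36]] [[130.1 246. ]
 [158.5 247.5]
 [109.5 284.5]]
expect [129.5 245.3]
```

Both views show the coarse stud's square where a seated stud should be, within about 0.6 px. Next is the fine stud.

Emit:
step_arm(
  motion=[
    {"slide": [-3,0.1,5],"dr": [0,0,0.8],"jaw": 85},
    {"slide": [-6,0.2,15],"dr": [0,0,1.8],"jaw": 85},
    {"slide": [-9,0.3,30],"dr": [0,0,2.6],"jaw": 85},
    {"slide": [-10.6,0.4,48],"dr": [0,0,2.91],"jaw": 85},
    {"slide": [-10.6,0.4,65],"dr": [0,0,2.91],"jaw": 85},
    {"slide": [-10.6,0.4,78],"dr": [0,0,2.91],"jaw": 85},
    {"slide": [-10.6,0.4,85],"dr": [0,0,2.91],"jaw": 85},
    {"slide": [-10.6,0.4,85],"dr": [0,0,2.91],"jaw": 85},
  ],
)

```text
clock: 18.65
position: [472.9, 46.6, 39.7]
ee_rot: [-0.582, 0.813, 0.0, -0.0]
contact_force: [1.1, -0.2, 0.2]
gripper_width: 85.0
grasp_force: 0.0
```

```bash
python3 - <<'E'
from h import *
print(arm.read_state()["joints"]);to(472.9,48.5,-16,-19)
E
```

```text
[ 4.41369473e-01  3.39131920e-01 -5.68142900e-01  1.01086685e-04
 -6.64294773e-01 -7.69652342e-01]
dr [ 1.000e-02  1.000e-02 -2.248e+01] dr [ 0.   -0.    0.02] slide [-1.8  0.5 55.7]
```

Emit:
step_arm(
  motion=[
    {"slide": [-1,0.3,6],"dr": [0,0,0],"jaw": 85},
    {"slide": [-1.5,0.5,16],"dr": [0,0,0],"jaw": 85},
    {"slide": [-1.5,0.5,26],"dr": [0,0,0],"jaw": 85},
    {"slide": [-1.5,0.5,36],"dr": [0,0,0],"jaw": 85},
    {"slide": [-1.5,0.5,45],"dr": [0,0,0],"jaw": 85},
    {"slide": [-1.5,0.5,52],"dr": [0,0,0],"jaw": 85},
    {"slide": [-1.5,0.5,54.5],"dr": [0,0,0],"jaw": 85},
    {"slide": [-1.5,0.5,54.5],"dr": [0,0,0],"jaw": 85},
  ],
)

```text
clock: 19.65
position: [473.0, 48.4, -14.6]
ee_rot: [-0.582, 0.813, -0.0, -0.0]
contact_force: [-0.1, 0.8, 0.8]
gripper_width: 84.9
grasp_force: 0.0
```

Emit:
step_arm(
  motion=[
    {"slide": [0,0,0],"dr": [0,0,0],"jaw": 70},
    {"slide": [0,0,0],"dr": [0,0,0],"jaw": 50},
    {"slide": [0,0,0],"dr": [0,0,0],"jaw": 35},
    {"slide": [0,0,0],"dr": [0,0,0],"jaw": 15},
    {"slide": [0,0,0],"dr": [0,0,0],"jaw": 15},
    {"slide": [0,0,0],"dr": [0,0,0],"jaw": 15},
    {"slide": [0,0,0],"dr": [0,0,0],"jaw": 15},
    {"slide": [0,0,0],"dr": [0,0,0],"jaw": 15},
  ],
)

```text
clock: 20.65
position: [473.6, 48.5, -13.9]
ee_rot: [-0.582, 0.813, -0.0, 0.001]
contact_force: [0.3, -0.9, 5.1]
gripper_width: 26.8
grasp_force: 59.9
```

Emit:
step_arm(
  motion=[
    {"slide": [0,0,-4],"dr": [0,0,0],"jaw": 15},
    {"slide": [0,0,-14],"dr": [0,0,0],"jaw": 15},
    {"slide": [0,0,-30],"dr": [0,0,0],"jaw": 15},
    {"slide": [0,0,-50],"dr": [0,0,0],"jaw": 15},
    {"slide": [0,0,-70],"dr": [0,0,0],"jaw": 15},
    {"slide": [0,0,-90],"dr": [0,0,0],"jaw": 15},
    {"slide": [0,0,-105],"dr": [0,0,0],"jaw": 15},
    {"slide": [0,0,-110],"dr": [0,0,0],"jaw": 15},
  ],
)

```text
clock: 21.65
position: [472.6, 48.5, 96.1]
ee_rot: [-0.582, 0.813, 0.0, 0.0]
contact_force: [0.1, 0.4, -6.6]
gripper_width: 26.8
grasp_force: 59.9
```

```bash
python3 - <<'E'
from h import *
s=arm.read_state();print(s["position"],s["gripper_width"],s["contact_force"]);to(517.5,287.4,95,69.8)
E
```

```text
[472.64628502  48.49555991  96.12146039] 26.804639681858596 [ 0.12667422  0.44754807 -6.64716462]
dr [0.000e+00 1.000e-02 1.142e+01] dr [-1.000e-02  0.000e+00 -1.108e+01] slide [-240.6   34.6    1.3]
```

Emit:
step_arm(
  motion=[
    {"slide": [-10,1,0],"dr": [0,0,-0.6],"jaw": 15},
    {"slide": [-35,5,0],"dr": [0,0,-1.8],"jaw": 15},
    {"slide": [-65,9,0],"dr": [0,0,-3],"jaw": 15},
    {"slide": [-95,13,0],"dr": [0,0,-4.2],"jaw": 15},
    {"slide": [-125,18,0],"dr": [0,0,-5.4],"jaw": 15},
    {"slide": [-155,22,0],"dr": [0,0,-6.6],"jaw": 15},
    {"slide": [-185,26,0],"dr": [0,0,-7.8],"jaw": 15},
    {"slide": [-210,30,0],"dr": [0,0,-8.9],"jaw": 15},
  ],
)

```text
clock: 22.65
position: [511.4, 257.5, 94.2]
ee_rot: [0.947, -0.32, -0.001, 0.001]
contact_force: [0.2, 1.1, -6.2]
gripper_width: 27.3
grasp_force: 59.7
```

```bash
python3 - <<'E'
from h import *
to(517.5,287.4,95,69.8)
E
```

```text
dr [ 2.000e-02 -2.000e-02  2.036e+01] dr [ 0.02  0.01 -2.14] slide [-13.3 -27.5  -0.9]
```

Emit:
step_arm(
  motion=[
    {"slide": [-4,-8,0],"dr": [0,0,-0.7],"jaw": 15},
    {"slide": [-9,-18,0],"dr": [0,0,-1.5],"jaw": 15},
    {"slide": [-13,-26,0],"dr": [0,0,-2.14],"jaw": 15},
    {"slide": [-13,-26,4],"dr": [0,0,-2.14],"jaw": 15},
    {"slide": [-13,-26,10],"dr": [0,0,-2.14],"jaw": 15},
    {"slide": [-13,-26,15],"dr": [0,0,-2.14],"jaw": 15},
    {"slide": [-13,-26,18],"dr": [0,0,-2.14],"jaw": 15},
    {"slide": [-13,-26,18],"dr": [0,0,-2.14],"jaw": 15},
  ],
)

```text
clock: 23.65
position: [517.7, 285.1, 77.2]
ee_rot: [0.984, -0.178, -0.0, 0.0]
contact_force: [0.9, 0.0, -5.9]
gripper_width: 26.6
grasp_force: 59.9
```

```bash
python3 - <<'E'
from h import *
to(517.5,287.4,22,69.8);to(517.5,287.4,22,69.6)
v=optics.get_image("scene");t=optics.get_image("top")
cv2.imwrite("pics/k.png",np.hstack([cv2.resize(t[166:266,89:189],(400,400),interpolation=cv2.INTER_CUBIC),cv2.resize(v[115:215,336:436],(400,400),interpolation=cv2.INTER_CUBIC)]))
E
```

```text
dr [ 0.000e+00 -1.000e-02  2.246e+01] dr [ 0.    0.   -0.04] slide [-1.  -2.1 55.2]
dr [ 0.000e+00 -1.000e-02  2.249e+01] dr [ 0.    0.   -0.01] slide [-1.  -2.1 55.2]
```

View pics/k.png

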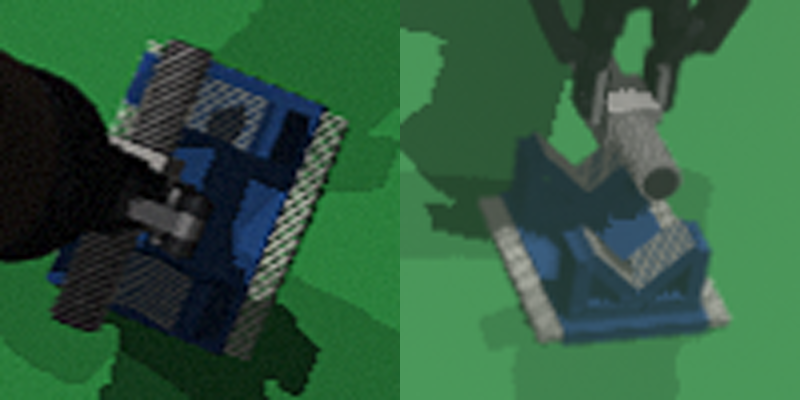

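The stud is parallel to the fine gauge and hangs above its notches, with its near end at (660,180) over the notch bottom at (640,280). I'll lower it.

Emit:
step_arm(
  motion=[
    {"slide": [-0.5,-1,6],"dr": [0,0,0],"jaw": 15},
    {"slide": [-1,-1.6,15],"dr": [0,0,0],"jaw": 15},
    {"slide": [-1,-1.6,24],"dr": [0,0,0],"jaw": 15},
    {"slide": [-1,-1.6,33],"dr": [0,0,0],"jaw": 15},
    {"slide": [-1,-1.6,42],"dr": [0,0,0],"jaw": 15},
    {"slide": [-1,-1.6,49],"dr": [0,0,0],"jaw": 15},
    {"slide": [-1,-1.6,52],"dr": [0,0,0],"jaw": 15},
    {"slide": [-1,-1.6,54],"dr": [0,0,0],"jaw": 15},
  ],
)

```text
clock: 24.75
position: [517.6, 287.4, 23.5]
ee_rot: [0.984, -0.178, 0.0, -0.0]
contact_force: [0.2, -0.6, -5.0]
gripper_width: 26.3
grasp_force: 59.9
```

Emit:
step_arm(
  motion=[
    {"slide": [0,0,0.5],"dr": [0,0,0],"jaw": 15},
    {"slide": [0,0,1],"dr": [0,0,0],"jaw": 15},
    {"slide": [0,0,1.5],"dr": [0,0,0],"jaw": 15},
    {"slide": [0,0,2],"dr": [0,0,0],"jaw": 15},
    {"slide": [0,0,2.5],"dr": [0,0,0],"jaw": 15},
    {"slide": [0,0,3],"dr": [0,0,0],"jaw": 15},
    {"slide": [0,0,3],"dr": [0,0,0],"jaw": 15},
    {"slide": [0,0,3],"dr": [0,0,0],"jaw": 15},
  ],
)

```text
clock: 25.75
position: [517.5, 287.3, 20.5]
ee_rot: [0.984, -0.178, 0.0, -0.0]
contact_force: [1.3, 0.5, -5.9]
gripper_width: 27.0
grasp_force: 59.9
```

Emit:
step_arm(
  motion=[
    {"slide": [0,0,0.5],"dr": [0,0,0],"jaw": 15},
    {"slide": [0,0,1],"dr": [0,0,0],"jaw": 15},
    {"slide": [0,0,1.5],"dr": [0,0,0],"jaw": 15},
    {"slide": [0,0,2],"dr": [0,0,0],"jaw": 15},
    {"slide": [0,0,2.5],"dr": [0,0,0],"jaw": 15},
    {"slide": [0,0,2.8],"dr": [0,0,0],"jaw": 15},
    {"slide": [0,0,2.8],"dr": [0,0,0],"jaw": 15},
    {"slide": [0,0,2.8],"dr": [0,0,0],"jaw": 15},
  ],
)

```text
clock: 26.75
position: [517.5, 287.3, 17.7]
ee_rot: [0.984, -0.178, 0.0, 0.0]
contact_force: [0.1, -0.4, -5.7]
gripper_width: 27.0
grasp_force: 59.9
```

Emit:
step_arm(
  motion=[
    {"slide": [0,0,0.3],"dr": [0,0,0],"jaw": 15},
    {"slide": [0,0,0.6],"dr": [0,0,0],"jaw": 15},
    {"slide": [0,0,0.9],"dr": [0,0,0],"jaw": 15},
    {"slide": [0,0,1.2],"dr": [0,0,0],"jaw": 15},
    {"slide": [0,0,1.4],"dr": [0,0,0],"jaw": 15},
    {"slide": [0,0,1.4],"dr": [0,0,0],"jaw": 15},
    {"slide": [0,0,1.4],"dr": [0,0,0],"jaw": 15},
    {"slide": [0,0,1.4],"dr": [0,0,0],"jaw": 15},
  ],
)

```text
clock: 27.75
position: [517.6, 287.5, 17.2]
ee_rot: [0.984, -0.178, 0.0, -0.0]
contact_force: [-4.0, -0.5, 5.1]
gripper_width: 27.1
grasp_force: 61.3
```

Emit:
step_arm(
  motion=[
    {"slide": [0,0.2,0],"dr": [0,0,0],"jaw": 15},
    {"slide": [0,0.4,0],"dr": [0,0,0],"jaw": 15},
    {"slide": [0,0.7,0.1],"dr": [0,0,0],"jaw": 15},
    {"slide": [0,0.7,0.2],"dr": [0,0,0],"jaw": 15},
    {"slide": [0,0.7,0.4],"dr": [0,0,0],"jaw": 15},
    {"slide": [0,0.7,0.4],"dr": [0,0,0],"jaw": 15},
    {"slide": [0,0.7,0.4],"dr": [0,0,0],"jaw": 15},
    {"slide": [0,0.7,0.4],"dr": [0,0,0],"jaw": 15},
  ],
)

```text
clock: 28.75
position: [517.6, 287.4, 17.1]
ee_rot: [0.984, -0.178, 0.001, -0.001]
contact_force: [-5.1, 0.9, 6.2]
gripper_width: 26.4
grasp_force: 61.5
```

Seated: the height stays at 17.1, which is what I expected. Releasing.

Emit:
step_arm(
  motion=[
    {"slide": [0,0,0],"dr": [0,0,0],"jaw": 30},
    {"slide": [0,0,0],"dr": [0,0,0],"jaw": 36},
    {"slide": [0,0,0],"dr": [0,0,0],"jaw": 45},
    {"slide": [0,0,0],"dr": [0,0,0],"jaw": 60},
    {"slide": [0,0,0],"dr": [0,0,0],"jaw": 60},
    {"slide": [0,0,-5],"dr": [0,0,0],"jaw": 60},
    {"slide": [0,0,-20],"dr": [0,0,0],"jaw": 60},
    {"slide": [0,0,-50],"dr": [0,0,0],"jaw": 60},
  ],
)

```text
clock: 29.75
position: [516.7, 286.2, 66.3]
ee_rot: [0.984, -0.178, -0.001, 0.001]
contact_force: [0.3, 0.7, 0.5]
gripper_width: 59.8
grasp_force: 0.0
```

Emit:
step_arm(
  motion=[
    {"slide": [0,0,-30],"dr": [0,0,0],"jaw": 60},
    {"slide": [0,0,-60],"dr": [0,0,0],"jaw": 60},
    {"slide": [0,10,-90],"dr": [0,0,0],"jaw": 60},
    {"slide": [0,50,-110],"dr": [0,0,0],"jaw": 60},
    {"slide": [0,100,-120],"dr": [0,0,0],"jaw": 60},
    {"slide": [0,150,-120],"dr": [0,0,0],"jaw": 60},
    {"slide": [0,200,-120],"dr": [0,0,0],"jaw": 60},
    {"slide": [0,230,-120],"dr": [0,0,0],"jaw": 60},
  ],
)

```text
clock: 30.75
position: [435.7, 69.4, 187.3]
ee_rot: [0.984, -0.178, 0.001, -0.001]
contact_force: [1.2, -0.2, -0.1]
gripper_width: 60.2
grasp_force: 0.0
```

```bash
python3 - <<'E'
from h import *
t=optics.get_image("top");v=optics.get_image("scene");print(arm.read_state()["joint_vel"].round(3))
for n,im,(x,y),P in(("top",t,(139,216),(517.6,287.4,59)),("scene",v,(386,170),(517.6,287.4,59)),("top",t,(430,228),(508.6,-302.6,59)),("scene",v,(133,250),(508.6,-302.6,59))):
    h=cv2.cvtColor(im,cv2.COLOR_BGR2HSV);m=cv2.inRange(h,(0,0,130),(180,70,255));w=np.zeros_like(m);w[y-40:y+40,x-45:x+45]=255
    m=cv2.morphologyEx(m&w,cv2.MORPH_OPEN,np.ones((6,6)));k,l,st,c=cv2.connectedComponentsWithStats(m);print(n,c[1:].round(1),"expect",proj(n,np.array(P)).round(1))
f=lambda im,x,y:cv2.resize(im[y-37:y+38,x-50:x+50],(400,300),interpolation=cv2.INTER_CUBIC)
cv2.imwrite("pics/z.png",np.vstack([np.hstack([f(t,430,228),f(t,139,216)]),np.hstack([f(v,133,255),f(v,386,170)])]))
E
```

```text
[ 0.032  0.037  0.05   0.008  0.021 -0.023]
top [[130.4 214.4]] expect [129.7 213.8]
scene [[389.1 161.3]] expect [389.4 160.1]
top [[437.9 226.8]] expect [437.4 226.6]
scene [[130.1 246.1]] expect [129.5 245.3]
```

```bash
python3 - <<'E'
from h import *
print(meet((130.4,214.4),(389.1,161.3)),meet((437.9,226.8),(130.1,246.1)))
print(arm.job_done())
E
```

```text
(array([516.75661238, 287.42318977,  55.24717563]), np.float64(0.4906351599892811)) (array([ 508.77558415, -302.99088666,   57.42039477]), np.float64(2.224376183666798))
the job is handed in; nothing more can be done
None
```

I laid the coarse stud in the coarse gauge and the fine stud in the fine gauge, let go of both, and handed the job in at about 31 s; both camera views put their square middles within about 1.5 px of the fully seated position, but I had no verdict back.

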